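# Cock and lock a spring-loaded toothpaste squeezer

### The arm

A 6-joint arm with a two-finger parallel gripper is mounted at the origin on the work surface. World frame = base frame: x ahead of the robot, y to its left, z up, the work surface at z = 0. Lengths are in m, angles in degrees, forces in N, time in s.
With the tool pointing down it reaches from about 0.3 to 0.75 m from the base axis. Payload 8.5 kg.
Tool frame: the origin (TCP) lies midway between the tips of the shut fingers; the grasp point (between the pads) lies 19 mm behind it; z points along the fingers, y is the direction in which the jaws open and shut (so a half turn about z gives the same grasp; the last joint's range is limited). The gripper opens to 85 mm and grips with 20 to 120 N. Pads are 22 mm wide; open, the fingers measure 114 mm over their backs; the gripper's body (76 mm by 85 mm) begins 54 mm behind the grasp point. The pads swing forward as they close: fully open they stand 13 mm farther back than shut.
Start: joints at [54.185, 21.807, 74.336, -0, 83.858, -12.336], TCP at [0.219, 0.504, 0.231] pointing down, gripper open.
Joint ranges: [-178.18, 178.18], [-50.72, 133.34], [12.68, 142.11], [-81.47, 261.47], [9.98, 163.14], [-165.26, 165.26]. Speed limits (degrees/s): [136.94, 136.94, 180, 180, 180, 180].

### API

Orientations are given as a 3x3 rotation matrix whose columns are the frame's x, y, z axes.
In Python, from rig import env, viewer, ticket gives the robot as it stands. The module is installed in compiled form; this text tells all that it offers.
- The arm moves only by the shell command python3 -m pendant 'ROWS' [FORCE]. ROWS is JSON, a list of rows, each a list of 3 entries, a list of its own where there are three numbers: the shift along the world's x, y, z in mm, then the turn about the world's z in rad, then the opening, from -1 (shut) to 1 (fully open). A call has 1 to 12 rows; each row shifts and turns the pose as measured when the row begins; what a row does not reach is not made up. A row lasts 1/8 s, in which the tool goes at most 62.5 mm and 10.7 degrees, less where a joint would pass 70% of its speed; a pose out of reach is approached as far as the arm can. A call with a gripper value outside its range is refused whole. The fingers move at their own pace and stop on an object; FORCE is the grip in N (left out, the last holds). Time passes only in rows, so rows that do not move let the fingers close. It gives the time, the measured TCP pose, the force and the opening at its end, in the units of the state.
- env.observe(): the state, without advancing time (a new reading comes with each control period).
- viewer.get_image(name): name is "side" or "top" or "wrist"; returns (picture, depth): 480x640x3 uint8, red, green, blue; 480x640 float32, m along the optical axis (not along the pixel's ray), 0 where there is no reading.
- viewer.camera_params(name): a dict with "fx", "fy", "cx", "cy" (pixels), "rvec" (rotation vector, rad) and "tvec" (3), from world to camera coordinates, as OpenCV has them; the wrist camera has in their place "T_tool_cam" (4x4, takes a point from camera to tool coordinates, whose origin is the TCP and whose axes are the flange's). Camera axes: x right, y down, z forward; pixel columns grow to the right and rows downward; lengths in m; the calibration is good to about 2 mm. A picture is of the moment at which its call begins: read the wrist's pose just before it. camera_params takes no time and is no camera call.
- ticket.close_job(): hands the job in, once; it reports no verdict.
The state is a dict: "time_s": time; "q": joint angles; "qvel": joint speeds; "joint_efforts": joint torques, N m; "position": TCP position; "tool_rot": TCP orientation; "ft_force": force on the tool from outside, world axes, zero at the start; "wrist_torque": the same for the moment, N m; "grip_width": finger opening in m.
Only numpy, scipy, OpenCV 4.12 (cv2) and the standard library are available. Lean on these libraries where they do the work, as an engineer would, in place of code of your own. Each camera call takes 0.05 s, during which the arm holds its last target. There are 200 camera calls.

### The job

Cock the spring of the toothpaste squeezer: by its upright yellow knob turn the hand wheel counter-clockwise (seen from above), feeling the resistance climb to a peak and give way, stop just past that peak and let go. Only then push the blue lock button gently straight down until it is fully home; it goes home only there, must not be forced, and the wheel must not be turned with the button half down. Leave the tumbler, jar, toothbrush and tongue cleaner where they are.

Things in the scene. Friction and masses are not known exactly. Their poses are not given: they have to be found in the camera images.
- squeezer: White plastic toothpaste squeezer on a low marble upstand; immovable. Origin on the shelf (z = 0) straight below the hand wheel's axis; z up; -x is its front, where the blue button stands on a nose. Upstand: 160 mm wide, 128 mm high, at x = 80 to 102 mm. Housing 138 x 124 mm, top at z = 130 mm; nose 52 mm wide, to x = -132 mm, top at z = 125 mm.
- wheel_axis (a point): Point on the vertical axis of the grey hand wheel (120 mm diameter, 9 mm thick), at its flat top face, 154 mm above the shelf. The wheel turns about this axis; plain friction (1 to 2 N at the knob) holds it wherever it is left. Inside, unseen, it lifts a spring roller over a cam whose place differs every time; no mark and no knob position shows it. Clockwise it soon meets a stop.
- knob: Upright yellow crank knob on the wheel: a cylinder 18 mm in diameter, 40 mm tall, its axis 48 mm from the wheel axis. Origin at the centre of its lower end, 159 mm above the shelf; it stands free up to 199 mm. It spins freely on its pin, so a hand holding it can keep its own direction as the wheel turns; its own yaw means nothing.
- lock_button: The blue round lock button, 26 mm in diameter, 100 mm from the wheel axis towards the squeezer's -x. Origin at the centre of its flat top: 160 mm above the shelf while up, 148 mm fully home (10 mm above the grey 40 mm collar around it). It slides straight down against 3 N of friction and stays where it is pushed. With the wheel in a wrong place it meets solid metal after 3 mm.
- tumbler: Yellow plastic tumbler standing on the shelf, 72 mm diameter, 100 mm tall; origin at the centre of its underside. Leave alone.
- jar: Empty glass jar standing on the shelf, 76 mm diameter, 85 mm tall; origin at the centre of its underside. Leave alone.
- toothbrush: Green toothbrush lying on the shelf, about 195 mm long along its x, 17 mm high; origin on its underside near the middle. Leave alone.
- tongue_cleaner: Steel tongue cleaner lying on the shelf: a U-shaped rod 6 mm thick, about 122 mm long along its x, 50 mm wide; origin on its underside. Leave alone.
- hub_top (a point): Top of the wheel's steel hub (32 mm wide), on its axis, 159 mm above the shelf. How the wheel feels: 0.5 to 2.2 rad counter-clockwise of its start the push needed at the knob climbs, within 0.3 rad, to 7 or 8 N, then falls and turns into a slight pull. Where it has fallen back to friction, a hollow 0.3 rad wide begins: stop about 0.15 rad (7 mm) on. After it the push climbs again: too far.

How it is judged:
By the outcome, as a careful person would: the job done as asked, in the order asked, and still so for the second after the job is handed in, with the robot touching nothing.
It also fails if it takes over 61 s, if anything falls off the work surface, if the arm or the gripper's body presses on something with over 40 N, if the wrist force passes 120 N, or if a joint passes its speed limit or range.

## Working session

There is one attempt and no reset: what is moved stays moved. The work goes in short steps, Python scripts to look and compute and a shell command to move; the robot and the scene stay as the last step left them, time stands still between calls to the robot, and variables do not carry over. Pictures are saved under pics/ and viewed, about 8 in all and at most 12, crops included, and the job is handed in when it is done.

```bash
mkdir -p pics
cat > h.py <<'E'
import numpy as np, cv2
from rig import env, viewer, ticket
def cam(n):
    p=viewer.camera_params(n); K=np.array([[p['fx'],0,p['cx']],[0,p['fy'],p['cy']],[0,0,1]])
    if 'rvec' in p:
        R=cv2.Rodrigues(np.array(p['rvec'],float))[0]; t=np.array(p['tvec'],float).ravel()
        return K,R.T,-R.T@t
    s=env.observe(); T=np.array(p['T_tool_cam']); W=np.array(s['tool_rot']).reshape(3,3)
    return K,W@T[:3,:3],W@T[:3,3]+np.array(s['position'])
def onplane(c,uv,z):
    K,R,o=c; d=R@np.linalg.inv(K)@np.array([uv[0],uv[1],1.]); return o+d*(z-o[2])/d[2]
def save(n,f):
    c=cam(n); im,d=viewer.get_image(n); cv2.imwrite('pics/'+f+'.png',im[:,:,::-1]); np.save('pics/'+f+'.npy',d); return c,im,d
def blobs(im,lo,hi,mn=60):
    m=cv2.inRange(cv2.cvtColor(im,cv2.COLOR_RGB2HSV),lo,hi)
    n,l,s,c=cv2.connectedComponentsWithStats(m); return [(s[i].tolist(),c[i].round(1).tolist()) for i in range(1,n) if s[i,4]>mn]
E
python3 - <<'E'
from h import *
for n in('top','side'):
    c,im,d=save(n,n+'0'); print(n,c[2].round(3),c[1][:,2].round(2))
    for nm,lo,hi in(('yel',(20,120,100),(34,255,255)),('blue',(100,120,60),(130,255,255))): print(nm,blobs(im,lo,hi))
a=cv2.imread('pics/top0.png');b=cv2.imread('pics/side0.png')
cv2.imwrite('pics/both.png',cv2.resize(np.vstack([a,b]),(450,600*9//8*0+600)) if 0 else cv2.resize(np.hstack([a,b]),(800,300)))
s=env.observe();print(s)
E
```

```text
top [ 0.334 -0.002  1.135] [ 0.17  0.01 -0.99]
yel [([452, 205, 15, 16, 161], [460.0, 211.7])]
blue [([338, 268, 12, 13, 124], [343.4, 273.9]), ([592, 340, 32, 71, 293], [608.5, 378.7])]
side [ 0.44  -1.273  0.958] [ 0.05  0.83 -0.55]
yel []
blue [([172, 464, 51, 16, 150], [195.2, 473.1])]
{'time_s': 0.1, 'q': array([ 5.41867396e+01,  2.18371419e+01,  7.43784089e+01, -1.81600505e-04,
        8.38579398e+01, -1.23363032e+01]), 'qvel': array([-0.07436345, -0.07508063, -0.18082917,  0.02224078,  0.01054358,
       -0.036935  ]), 'joint_efforts': array([ 4.33822817e-03, -4.49219191e+01, -2.31656832e+01, -8.95560515e-05,
        3.68071458e-03, -5.85091084e-05]), 'position': array([0.21896348, 0.50425571, 0.23078519]), 'tool_rot': array([[-9.17220401e-01,  3.98379438e-01, -7.47982157e-04],
       [ 3.98380048e-01,  9.17219849e-01, -1.04198264e-03],
       [ 2.70959622e-04, -1.25370891e-03, -9.99999177e-01]]), 'ft_force': array([-0.11310515,  0.48353204,  0.08215324]), 'wrist_torque': array([ 0.01111937, -0.00613012, -0.02144741]), 'grip_width': 0.08543776279992502}
```

View pics/top0.png

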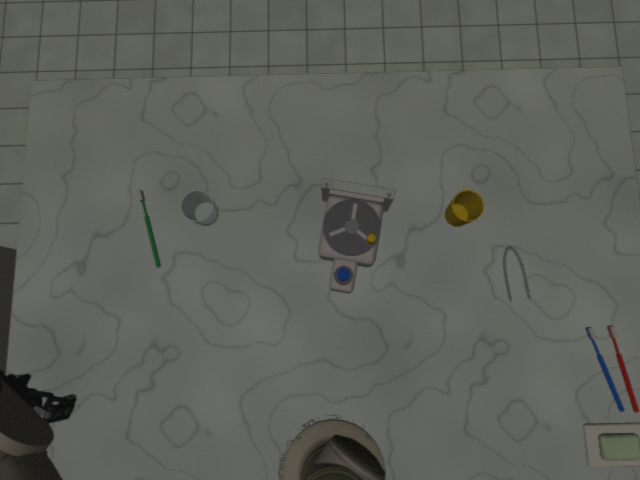

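View pics/side0.png

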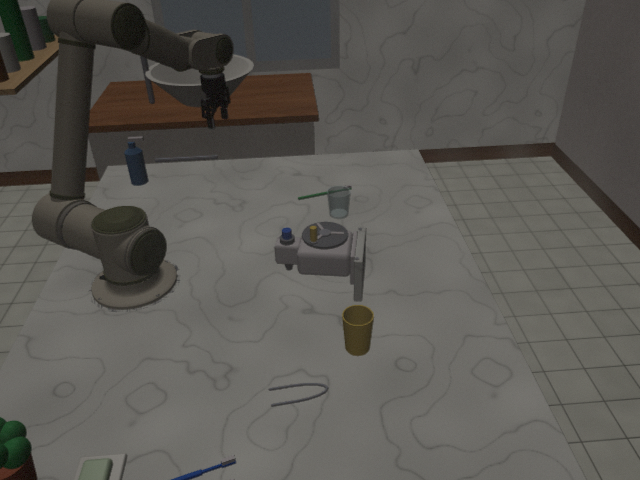

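The top view shows the wheel hub near (351,227), the knob near (371,239) and the button at (344,274). The tumbler and jar stand well to the sides. In the side view the button is at (287,233) and the knob at (314,232).

Run:
```python
from h import *
c=cam('top');cs=cam('side')
im=cv2.imread('pics/top0.png')[:,:,::-1].copy()
crop=im[170:300,310:410]; 
b=[x for x in blobs(im[170:300,310:410],(100,120,40),(130,255,255),30)];k=[x for x in blobs(im[170:300,310:410],(18,120,80),(34,255,255),20)]
print(b,k)
B=onplane(c,np.array(b[0][1])+[310,170],.160);Kn=onplane(c,np.array(k[0][1])+[310,170],.195)
# wheel: dark grey disc contour
g=cv2.cvtColor(crop,cv2.COLOR_RGB2HSV); m=((g[:,:,1]<45)&(g[:,:,2]<105)).astype(np.uint8)
m=cv2.morphologyEx(m,cv2.MORPH_CLOSE,np.ones((9,9)));m=cv2.morphologyEx(m,cv2.MORPH_OPEN,np.ones((9,9)))
for ct in cv2.findContours(m,cv2.RETR_EXTERNAL,cv2.CHAIN_APPROX_NONE)[0]:
    if cv2.contourArea(ct)>800:
        (x,y),ax,an=cv2.fitEllipse(ct);print('ell',x+310,y+170,ax);H=onplane(c,(x+310,y+170),.154);print('H',H)
Hh=onplane(c,(351,227),.159);print('B',B,'K',Kn,'hub',Hh,'B-H',np.linalg.norm((B-Hh)[:2]),'K-H',np.linalg.norm((Kn-Hh)[:2]))
ims=cv2.imread('pics/side0.png')[:,:,::-1].copy()[210:260,270:350]
for nm,lo,hi,z in(('b',(100,120,40),(130,255,255),.155),('k',(15,90,60),(34,255,255),.179)):
    for s,q in blobs(ims,lo,hi,15): print('side',nm,s,onplane(cs,np.array(q)+[270,210],z))
cv2.imwrite('pics/z.png',cv2.convertScaleAbs(cv2.resize(crop[:,:,::-1],(500,650)[0:2],interpolation=cv2.INTER_CUBIC)[:600],alpha=1.6))
```

```text
[([28, 98, 12, 13, 125], [33.4, 104.0])] [([57, 64, 9, 8, 59], [61.1, 67.5])]
ell 359.5 234.5 (115.34583282470703, 155.39596557617188)
H [ 0.50347382 -0.06420944  0.154     ]
B [ 0.42203199 -0.02879704  0.16      ] K [ 0.48991956 -0.08431336  0.195     ] hub [ 0.51864227 -0.04689272  0.159     ] B-H 0.0982903890172957 K-H 0.04717306535475805
side b [12, 18, 9, 5, 34] [ 0.4229282  -0.02224317  0.155     ]
side k [40, 16, 7, 16, 90] [ 0.48938059 -0.08037535  0.179     ]
```

```bash
python3 -m pendant '[[[22,-51,10],0,1],[[22,-51,10],0,1],[[22,-51,10],0,1],[[22,-51,10],0,1],[[22,-51,10],0,1],[[22,-51,10],0,1],[[22,-51,10],0,1],[[22,-51,10],0,1],[[22,-51,10],0,1],[[22,-51,10],0,1],[[22,-51,0],0,1],[[0,0,0],0,1]]' 20
python3 - <<'E'
from h import *
c,im,d=save('wrist','w0');s=env.observe();print(s['position'],s['q'].round(1),s['ft_force'],c[2],c[1][:,2].round(2))
print(blobs(im,(100,120,40),(130,255,255)),blobs(im,(18,120,60),(34,255,255)))
E
```

```text
time_s: 1.6
position: [0.4635, -0.0763, 0.33]
tool_rot: [[-0.918, 0.397, -0.006], [0.397, 0.918, -0.003], [0.004, -0.005, -1.0]]
ft_force: [-0.9, -0.4, -0.8]
grip_width: 0.0853
[ 0.46293247 -0.07478382  0.33034472] [-23.5  10.3  74.4  -0.3  95.4 -90.3] [0.10283005 0.7977542  0.22514205] [ 0.38888716 -0.04371235  0.47142923] [ 0.28 -0.13 -0.95]
[([344, 132, 34, 34, 867], [360.7, 148.4])] [([319, 241, 23, 35, 601], [330.9, 259.2]), ([177, 307, 48, 52, 594], [211.1, 324.1])]
```

View pics/w0.png

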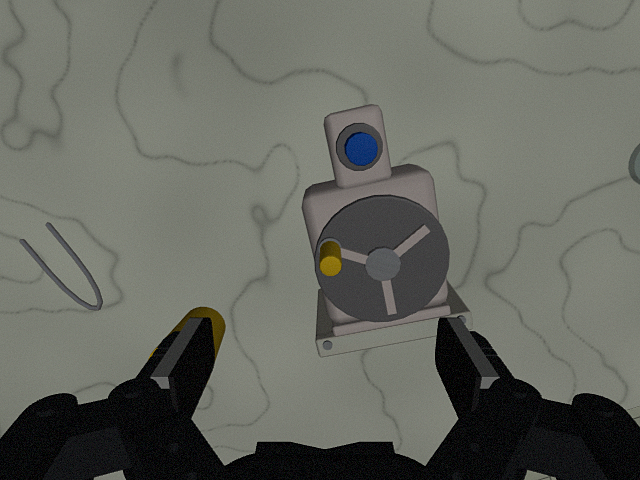

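The wrist view shows the button top at (361,148), the knob top at (331,266) and the hub at (383,263). The way down is clear.

Run:
```python
from h import *
c=cam('wrist')
B=onplane(c,(361,148.5),.160);K=onplane(c,(331,266),.199);H=onplane(c,(382.5,263),.159)
d=np.load('pics/w0.npy');print('depth h', [ (lambda uv:(c[2]+c[1]@np.linalg.inv(c[0])@np.array([*uv,1.])*d[uv[1],uv[0]]))(uv).round(4) for uv in((361,148),(331,266),(382,263))])
print(B,K,H,np.linalg.norm((B-H)[:2]),np.linalg.norm((K-H)[:2]),np.degrees(np.arctan2(*(K-H)[1::-1])),np.degrees(np.arctan2(*(B-H)[1::-1])))
```

```text
depth h [array([ 0.421 , -0.0271,  0.158 ]), array([ 0.4888, -0.082 ,  0.1982]), array([ 0.5187, -0.0462,  0.1575])]
[ 0.42118992 -0.02732156  0.16      ] [ 0.48854503 -0.08191927  0.199     ] [ 0.51821109 -0.04576783  0.159     ] 0.09875916932473143 0.04676539157974102 -129.37249202172606 169.23505141944887
```

```bash
python3 -m pendant '[[[26,-8,0],0,1],[[0,0,-50],0,1],[[0,0,-50],0,1],[[0,0,-35],0,1],[[0,0,0],0,1]]' 30
```

```text
time_s: 2.28
position: [0.4877, -0.077, 0.1933]
tool_rot: [[-0.921, 0.39, -0.003], [0.39, 0.921, -0.003], [0.002, -0.004, -1.0]]
ft_force: [0.2, 0.8, 1.3]
grip_width: 0.0853
```

```bash
python3 -m pendant '[[[1,-6,-12],0,1],[[0,0,-11],0,1],[[0,0,0],0,1]]' 30
```

```text
time_s: 2.65
position: [0.4899, -0.0829, 0.1722]
tool_rot: [[-0.921, 0.388, 0.002], [0.388, 0.921, -0.005], [-0.004, -0.004, -1.0]]
ft_force: [-0.4, 0.0, 0.8]
grip_width: 0.0855
```

```bash
python3 -m pendant '[[[0,0,0],0,0],[[0,0,0],0,-0.4],[[0,0,0],0,-0.8],[[0,0,0],0,-1],[[0,0,0],0,-1],[[0,0,0],0,-1],[[0,0,0],0,-1]]' 30
```

```text
time_s: 3.52
position: [0.4902, -0.0838, 0.1736]
tool_rot: [[-0.921, 0.389, 0.004], [0.389, 0.921, -0.008], [-0.007, -0.005, -1.0]]
ft_force: [-0.2, -0.8, 0.1]
grip_width: 0.017
```

```bash
cat > m.py <<'E'
from h import *
s=env.observe();v=np.array(s['position'])[:2]-[.5190,-.0463];a=np.arctan2(v[1],v[0]);t=np.array([-np.sin(a),np.cos(a)]);f=np.array(s['ft_force'])
print('t %.2f ang %.1f (%.3f rad from start) r %.1f  push %.1f radial %.1f fz %.1f  tan %s pos %s gw %.4f'%(s['time_s'],np.degrees(a),(a+np.radians(127.5))%6.283,1e3*np.hypot(*v),-f[:2]@t,f[:2]@v/np.hypot(*v),f[2],t.round(2),np.array(s['position']).round(4),s['grip_width']))
E
python3 m.py
python3 -m pendant '[[[2.5,-1.7,0],0,-1],[[2.6,-1.6,0],0,-1]]' >/dev/null; python3 m.py
python3 -m pendant '[[[2.7,-1.4,0],0,-1],[[2.8,-1.2,0],0,-1]]' >/dev/null; python3 m.py
python3 -m pendant '[[[0,0,0],0,-1]]' >/dev/null; python3 m.py
```

```text
t 3.52 ang -127.5 (0.000 rad from start) r 47.3  push -0.3 radial 0.8 fz 0.1  tan [ 0.79 -0.61] pos [ 0.4902 -0.0838  0.1736] gw 0.0170
t 3.77 ang -120.9 (0.115 rad from start) r 47.5  push 2.5 radial 3.5 fz 1.9  tan [ 0.86 -0.51] pos [ 0.4946 -0.087   0.1737] gw 0.0166
t 4.03 ang -113.2 (0.249 rad from start) r 47.8  push 3.0 radial 4.8 fz 2.1  tan [ 0.92 -0.39] pos [ 0.5002 -0.0902  0.1737] gw 0.0172
t 4.15 ang -112.6 (0.260 rad from start) r 47.9  push 1.9 radial 2.2 fz 0.8  tan [ 0.92 -0.38] pos [ 0.5006 -0.0905  0.1737] gw 0.0172
```

```bash
python3 -m pendant '[[[2.8,-1.0,0],0,-1],[[2.9,-0.8,0],0,-1]]' >/dev/null; python3 m.py
python3 -m pendant '[[[2.9,-0.6,0],0,-1],[[3,-0.5,0],0,-1]]' >/dev/null; python3 m.py
python3 -m pendant '[[[3,-0.3,0],0,-1],[[3,-0.1,0],0,-1]]' >/dev/null; python3 m.py
```

```text
t 4.40 ang -105.4 (0.386 rad from start) r 48.1  push 2.6 radial 3.9 fz 2.7  tan [ 0.96 -0.27] pos [ 0.5062 -0.0927  0.1737] gw 0.0167
t 4.65 ang -97.8 (0.519 rad from start) r 48.5  push 3.0 radial 4.1 fz 2.2  tan [ 0.99 -0.14] pos [ 0.5125 -0.0943  0.1737] gw 0.0168
t 4.90 ang -90.0 (0.654 rad from start) r 48.8  push 2.8 radial 4.0 fz 1.2  tan [ 1. -0.] pos [ 0.519  -0.0951  0.1738] gw 0.0168
```

```bash
python3 -m pendant '[[[3,0,0],0,-1],[[3,0.2,0],0,-1]]' >/dev/null; python3 m.py
python3 -m pendant '[[[3,0.4,0],0,-1],[[2.9,0.6,0],0,-1]]' >/dev/null; python3 m.py
```

```text
t 5.15 ang -82.3 (0.789 rad from start) r 49.2  push 3.1 radial 3.4 fz 0.4  tan [0.99 0.13] pos [ 0.5256 -0.0951  0.1737] gw 0.0172
t 5.40 ang -74.6 (0.923 rad from start) r 49.5  push 3.1 radial 2.7 fz -0.4  tan [0.96 0.27] pos [ 0.5321 -0.094   0.1737] gw 0.0168
```

```bash
python3 -m pendant '[[[2.9,0.8,0],0,-1],[[2.8,1.0,0],0,-1]]' >/dev/null; python3 m.py
python3 -m pendant '[[[2.7,1.2,0],0,-1],[[2.6,1.4,0],0,-1]]' >/dev/null; python3 m.py
```

```text
t 5.65 ang -67.1 (1.055 rad from start) r 49.8  push 2.9 radial 2.4 fz -0.1  tan [0.92 0.39] pos [ 0.5384 -0.0921  0.1737] gw 0.0169
t 5.90 ang -59.6 (1.185 rad from start) r 50.0  push 2.2 radial 2.1 fz -0.1  tan [0.86 0.51] pos [ 0.5443 -0.0894  0.1737] gw 0.0169
```

```bash
python3 -m pendant '[[[2.5,1.6,0],0,-1],[[2.4,1.8,0],0,-1]]' >/dev/null; python3 m.py
python3 -m pendant '[[[2.2,2.0,0],0,-1],[[2.0,2.2,0],0,-1]]' >/dev/null; python3 m.py
```

```text
t 6.15 ang -52.1 (1.315 rad from start) r 50.1  push 2.7 radial 2.4 fz -0.2  tan [0.79 0.61] pos [ 0.5497 -0.0858  0.1737] gw 0.0172
t 6.40 ang -44.7 (1.445 rad from start) r 50.1  push 3.4 radial 2.6 fz -0.8  tan [0.7  0.71] pos [ 0.5546 -0.0815  0.1738] gw 0.0170
```

```bash
python3 -m pendant '[[[1.9,2.3,0],0,-1],[[1.7,2.4,0],0,-1]]' >/dev/null; python3 m.py
python3 - <<'E'
import numpy as np
P=np.array([[.4946,-.087],[.5062,-.0927],[.519,-.0951],[.5321,-.094],[.5443,-.0894],[.5546,-.0815]])
A=np.c_[2*P,np.ones(6)];x=np.linalg.lstsq(A,(P**2).sum(1),rcond=None)[0];print(x[:2],np.sqrt(x[2]+x[0]**2+x[1]**2))
E
```

```text
t 6.65 ang -37.3 (1.574 rad from start) r 50.1  push 3.1 radial 3.1 fz -1.2  tan [0.61 0.8 ] pos [ 0.5588 -0.0766  0.1739] gw 0.0168
[ 0.52134262 -0.04784131] 0.047378817220513805
```

```bash
sed -i 's/\.5190,-\.0463/.5211,-.0477/; s/127\.5/130.6/' m.py; python3 m.py
python3 -m pendant '[[[1.6,2.5,0],0,-1],[[1.5,2.6,0],0,-1]]' >/dev/null; python3 m.py
python3 -m pendant '[[[1.4,2.7,0],0,-1],[[1.2,2.8,0],0,-1]]' >/dev/null; python3 m.py
```

```text
t 6.65 ang -37.5 (1.625 rad from start) r 47.5  push 3.1 radial 3.1 fz -1.2  tan [0.61 0.79] pos [ 0.5588 -0.0766  0.1739] gw 0.0168
t 6.90 ang -29.6 (1.762 rad from start) r 47.6  push 1.8 radial 3.7 fz -1.4  tan [0.49 0.87] pos [ 0.5624 -0.0712  0.1739] gw 0.0167
t 7.15 ang -22.1 (1.894 rad from start) r 47.6  push 6.8 radial 2.6 fz -0.5  tan [0.38 0.93] pos [ 0.5652 -0.0656  0.1738] gw 0.0169
```

```bash
python3 -m pendant '[[[0.8,1.8,0],0,-1]]' >/dev/null; python3 m.py
python3 -m pendant '[[[0.7,1.9,0],0,-1]]' >/dev/null; python3 m.py
python3 -m pendant '[[[0.6,1.9,0],0,-1]]' >/dev/null; python3 m.py
python3 -m pendant '[[[0.5,1.9,0],0,-1]]' >/dev/null; python3 m.py
```

```text
t 7.28 ang -20.1 (1.928 rad from start) r 47.6  push 6.8 radial 2.6 fz -0.7  tan [0.34 0.94] pos [ 0.5658 -0.0641  0.1738] gw 0.0170
t 7.40 ang -18.4 (1.959 rad from start) r 47.7  push 7.7 radial 2.1 fz -0.3  tan [0.32 0.95] pos [ 0.5663 -0.0627  0.1738] gw 0.0169
t 7.53 ang -16.7 (1.987 rad from start) r 47.7  push 7.4 radial 3.1 fz -0.4  tan [0.29 0.96] pos [ 0.5667 -0.0614  0.1738] gw 0.0171
t 7.65 ang -15.2 (2.015 rad from start) r 47.6  push 8.8 radial 2.5 fz -0.9  tan [0.26 0.97] pos [ 0.5671 -0.0602  0.1738] gw 0.0170
```

```bash
python3 -m pendant '[[[0.5,2,0],0,-1]]' >/dev/null; python3 m.py
python3 -m pendant '[[[0.4,2,0],0,-1]]' >/dev/null; python3 m.py
python3 -m pendant '[[[0.4,2,0],0,-1]]' >/dev/null; python3 m.py
```

```text
t 7.78 ang -13.4 (2.046 rad from start) r 47.6  push 8.4 radial 1.7 fz -0.6  tan [0.23 0.97] pos [ 0.5674 -0.0587  0.1738] gw 0.0167
t 7.90 ang -11.5 (2.079 rad from start) r 47.6  push 5.6 radial 2.3 fz -2.1  tan [0.2  0.98] pos [ 0.5678 -0.0572  0.1738] gw 0.0171
t 8.03 ang -9.3 (2.118 rad from start) r 47.6  push 4.0 radial 2.1 fz -1.1  tan [0.16 0.99] pos [ 0.5681 -0.0554  0.1738] gw 0.0168
```

```bash
python3 -m pendant '[[[0.2,1.5,0],0,-1]]' >/dev/null; python3 m.py
python3 -m pendant '[[[0.2,1.5,0],0,-1]]' >/dev/null; python3 m.py
python3 -m pendant '[[[0.1,1.5,0],0,-1]]' >/dev/null; python3 m.py
```

```text
t 8.15 ang -7.2 (2.153 rad from start) r 47.7  push 2.9 radial 1.8 fz -0.3  tan [0.13 0.99] pos [ 0.5684 -0.0537  0.1738] gw 0.0168
t 8.28 ang -4.9 (2.195 rad from start) r 47.7  push 1.1 radial 2.1 fz -0.8  tan [0.08 1.  ] pos [ 0.5686 -0.0517  0.1738] gw 0.0166
t 8.40 ang -2.2 (2.241 rad from start) r 47.7  push 0.7 radial 2.8 fz -1.3  tan [0.04 1.  ] pos [ 0.5688 -0.0495  0.1737] gw 0.0171
```

```bash
python3 -m pendant '[[[0,1.2,0],0,-1]]' >/dev/null; python3 m.py
python3 -m pendant '[[[0,1.0,0],0,-1]]' >/dev/null; python3 m.py
python3 -m pendant '[[[0,0,0],0,-1]]' >/dev/null; python3 m.py
python3 -m pendant '[[[0,0,0],0,-1]]' >/dev/null; python3 m.py
```

```text
t 8.53 ang 0.3 (2.285 rad from start) r 47.7  push -0.4 radial 2.5 fz -0.9  tan [-0.01  1.  ] pos [ 0.5688 -0.0474  0.1737] gw 0.0170
t 8.65 ang 2.0 (2.315 rad from start) r 47.7  push 1.7 radial 2.9 fz -1.0  tan [-0.04  1.  ] pos [ 0.5688 -0.046   0.1737] gw 0.0169
t 8.78 ang 2.1 (2.316 rad from start) r 47.7  push 0.2 radial 1.2 fz -1.1  tan [-0.04  1.  ] pos [ 0.5688 -0.0459  0.1737] gw 0.0169
t 8.90 ang 2.1 (2.316 rad from start) r 47.7  push 0.1 radial 2.1 fz -1.1  tan [-0.04  1.  ] pos [ 0.5688 -0.0459  0.1737] gw 0.0165
```

```bash
python3 -m pendant '[[[0,0,0],0,-0.5],[[0,0,0],0,0],[[0,0,0],0,0.3],[[0,0,0],0,0.3]]' ; python3 m.py
python3 -m pendant '[[[0,0,20],0,0.3],[[0,0,30],0,0.3],[[-20,0,50],0,0.3],[[-50,10,40],0,0.3],[[-20,0,0],0,0.3],[[0,0,0],0,0.3]]'
python3 - <<'E'
from h import *
c,im,d=save('wrist','w1');print(blobs(im,(100,120,40),(130,255,255)),blobs(im,(18,120,60),(34,255,255)))
E
```

```text
time_s: 9.4
position: [0.5678, -0.046, 0.1735]
tool_rot: [[-0.921, 0.39, -0.001], [0.39, 0.921, -0.017], [-0.006, -0.016, -1.0]]
ft_force: [0.4, 0.0, 0.1]
grip_width: 0.0556
t 9.40 ang 2.1 (2.316 rad from start) r 46.7  push -0.0 radial 0.4 fz 0.1  tan [-0.04  1.  ] pos [ 0.5678 -0.046   0.1735] gw 0.0556
time_s: 10.15
position: [0.4763, -0.036, 0.3158]
tool_rot: [[-0.921, 0.39, -0.002], [0.39, 0.921, -0.018], [-0.005, -0.017, -1.0]]
ft_force: [0.6, 0.6, -0.5]
grip_width: 0.0554
[([293, 136, 34, 36, 939], [310.0, 153.9])] [([106, 311, 88, 71, 3602], [155.3, 348.0]), ([349, 314, 24, 42, 771], [360.5, 334.9])]
```

View pics/w1.png

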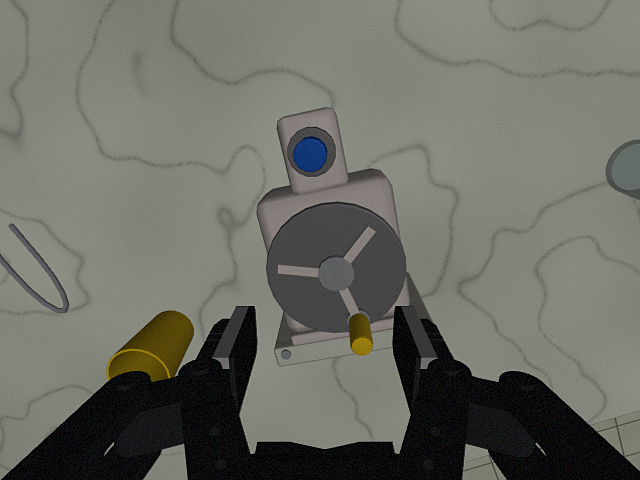

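The button top is at (310,154), the knob top at (362,346) past the upstand side, and the gripper is clear of both.

```bash
python3 - <<'E'
from h import *
c=cam('wrist');B=onplane(c,(310,153.5),.160);K=onplane(c,(362,346),.199);H=onplane(c,(336,273),.159);v=K-H
print(B,K,H,np.hypot(*v[:2]),np.degrees(np.arctan2(v[1],v[0])),env.observe()['position'])
E
python3 -m pendant '[[[-30,5,0],0,-1],[[-25,3,0],0,-1],[[0,0,-50],0,-1],[[0,0,-40],0,-1],[[0,0,-10],0,-1],[[0,0,-10],0,-1],[[0,0,0],0,-1],[[0,0,0],0,-1]]'
```

```text
[ 0.42246338 -0.02825632  0.16      ] [ 0.56812117 -0.04618916  0.199     ] [ 0.52008927 -0.047519    0.159     ] 0.048050306451015046 1.5859254010884707 [ 0.47703464 -0.03604827  0.31579586]
time_s: 11.2
position: [0.4265, -0.0293, 0.2028]
tool_rot: [[-0.921, 0.39, -0.0], [0.39, 0.921, -0.018], [-0.006, -0.017, -1.0]]
ft_force: [0.5, 0.3, 0.5]
grip_width: 0.0002
```

```bash
python3 -m pendant '[[[-4,1,-15],0,-1],[[0,0,-15],0,-1],[[0,0,-5],0,-1],[[0,0,0],0,-1]]'
```

```text
time_s: 11.7
position: [0.4243, -0.0289, 0.1701]
tool_rot: [[-0.921, 0.39, 0.006], [0.39, 0.921, -0.02], [-0.014, -0.016, -1.0]]
ft_force: [0.1, 1.1, -0.3]
grip_width: 0.0003
```

```bash
P='fz|position|ft'; 
python3 -m pendant '[[[-2,0.5,-6],0,-1],[[0,0,0],0,-1]]' | grep -E "$P"
python3 -m pendant '[[[0,0,-2],0,-1]]' | grep -E "$P"
python3 -m pendant '[[[0,0,-1.5],0,-1]]' | grep -E "$P"
python3 -m pendant '[[[0,0,-1.5],0,-1]]' | grep -E "$P"
python3 -m pendant '[[[0,0,-1.5],0,-1]]' | grep -E "$P"
```

```text
position: [0.4226, -0.0284, 0.1646]
ft_force: [0.1, 0.5, 1.1]
position: [0.4228, -0.0285, 0.1628]
ft_force: [0.8, 0.6, -0.4]
position: [0.4228, -0.0285, 0.1613]
ft_force: [-0.5, 0.1, -0.1]
position: [0.4229, -0.0285, 0.1598]
ft_force: [-1.2, 0.8, 2.8]
position: [0.4229, -0.0285, 0.1583]
ft_force: [-1.9, 0.3, 2.9]
```

Contact was at 160 mm with about 3 N of friction. I continue in small steps, watching for metal at about 157 mm.

```bash
P='position|ft'; 
python3 -m pendant '[[[0,0,-1],0,-1]]' | grep -E "$P"
python3 -m pendant '[[[0,0,-1],0,-1]]' | grep -E "$P"
python3 -m pendant '[[[0,0,-0.7],0,-1]]' | grep -E "$P"
```

```text
position: [0.4229, -0.0285, 0.1574]
ft_force: [-0.9, 0.8, 3.1]
position: [0.4229, -0.0285, 0.1563]
ft_force: [-1.1, 0.8, 2.6]
position: [0.4229, -0.0285, 0.1556]
ft_force: [-0.4, 0.2, 3.2]
```

It is past 3 mm with the force still at 3 N, so the pin has entered the hollow.

```bash
P='position|ft'; 
python3 -m pendant '[[[0,0,-1.5],0,-1],[[0,0,-1.5],0,-1]]' | grep -E "$P"
python3 -m pendant '[[[0,0,-1.3],0,-1],[[0,0,-1.3],0,-1]]' | grep -E "$P"
python3 -m pendant '[[[0,0,-0.8],0,-1]]' | grep -E "$P"
python3 -m pendant '[[[0,0,-0.8],0,-1]]' | grep -E "$P"
```

```text
position: [0.4229, -0.0285, 0.1525]
ft_force: [-0.7, 0.0, 2.2]
position: [0.4229, -0.0285, 0.1497]
ft_force: [-1.1, 0.6, 2.9]
position: [0.4229, -0.0285, 0.1488]
ft_force: [-0.9, -0.1, 3.6]
position: [0.4229, -0.0285, 0.148]
ft_force: [-2.2, 1.5, 9.5]
```

```bash
P='position|ft'; 
python3 -m pendant '[[[0,0,-0.4],0,-1]]' | grep -E "$P"
python3 -m pendant '[[[0,0,0],0,-1]]' | grep -E "$P"
python3 -m pendant '[[[0,0,20],0,-1],[[0,0,50],0,-1],[[-20,0,60],0,-1],[[-20,0,30],0,-1],[[0,0,0],0,-1],[[0,0,0],0,-1]]'
python3 - <<'E'
from h import *
c,im,d=save('wrist','w2');q=blobs(im,(100,120,40),(130,255,255));print(q,blobs(im,(18,120,60),(34,255,255)))
for s,p in q:
    u,v=map(int,p);print((c[2]+c[1]@np.linalg.inv(c[0])@np.array([u,v,1.])*np.median(d[v-4:v+5,u-4:u+5])).round(4))
E
```

```text
position: [0.423, -0.0285, 0.1479]
ft_force: [-3.5, 1.3, 10.6]
position: [0.4229, -0.0285, 0.1481]
ft_force: [-1.3, 0.5, 2.5]
time_s: 14.58
position: [0.3815, -0.0284, 0.31]
tool_rot: [[-0.921, 0.39, 0.007], [0.39, 0.921, -0.02], [-0.014, -0.016, -1.0]]
ft_force: [-0.3, 0.0, -0.6]
grip_width: 0.0002
[([332, 244, 30, 31, 743], [346.4, 259.2])] [([176, 368, 34, 21, 192], [194.3, 375.5]), ([188, 423, 23, 23, 141], [199.4, 433.4])]
[ 0.4202 -0.0288  0.1464]
```

View pics/w2.png

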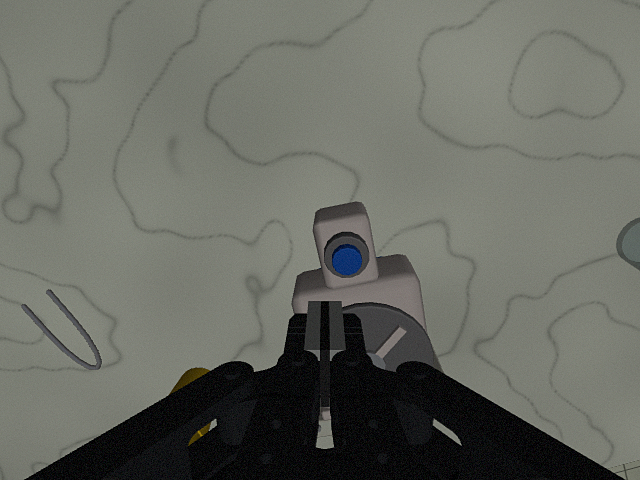

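The button, at (346,259), is low in its collar. Depth gives 146.4 mm, and the same reading was 2 mm low earlier, so it is at 148 mm, fully home. The robot is clear.

```bash
python3 -c "
from rig import ticket;print(ticket.close_job())"
```

```text
the job is handed in; nothing more can be done
None
```

The spring is cocked and the lock button is fully home. I handed the job in at about 15 s of the 61 s allowed.

- **Wheel:** I gripped the knob with 30 N and turned the wheel counter-clockwise. The push peaked at 8 to 9 N about 2.03 rad from the start and fell back to friction at about 2.16 rad. I stopped at 2.316 rad and let go. The camera then put the knob at 1.6°, against 2.1° measured by the arm while holding it, so it stayed put.
- **Button:** It went down against a steady 3 N, past the 3 mm point where it would have met metal. It bottomed at 148 mm, with at most about 11 N. After the arm withdrew, the depth reading was 146.4 mm. The same camera read 2 mm low on the raised button, so this agrees with fully home.
- **Other items:** The arm's path stayed clear of the tumbler, jar, toothbrush and tongue cleaner. I did not measure their positions again afterwards.
- **Disagreements:** The wheel centre found by the camera was about 2 mm off the one fitted from the knob's path, and I used the fitted one. The peak push read slightly above the stated 7 to 8 N, within sensor noise and friction.

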